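# Hang an impression tray on the rotating tray tree

## Task

Turn the tray tree until its empty branch stands over the short tab that sticks out of its base, then take the waiting impression tray out of its drying stand, thread the eye of its handle onto that branch and press it gently home against the black collar (a light press of about 5 to 10 newtons, never as much as 20), and leave it hanging there, the branch still over the tab. Be just as gentle with the tree, and leave the other things on the bench where they are.

Things in the scene. Friction and masses are not known exactly. Their poses are not given: they have to be found in the camera images.
- tree: The fixed foot of the steel tray tree: a dark disc 150 mm across, 14 mm thick, with a tab (22 mm wide, 10 mm high) sticking out to 102 mm from the centre, and a 16 mm post. Origin: centre of the disc's underside, on the table. Its -x axis points from the post out over the tab, z up. On the post turns a rotor with four level branches at right angles; three carry a tray fixed to them.
- branch_tip (a point): Centre of the 11 mm ball at the end of the empty branch, 105 mm from the post's axis. All branches are level steel rods of 8 mm diameter, axes 150 mm above the table. The three occupied ones carry trays like the loose one, centred 65 mm from the post's axis, 65 mm wide, from 65 to 207 mm above the table.
- rotor (a joint): Turn of the rotor (hub 30 mm across, its top 165 mm above the table) in rad, counter-clockwise from above; at 0 and at 2 pi (6.283) the empty branch stands exactly over the tab. Range -0.6 to 6.88. It turns when a branch is pushed sideways and stays where it is left: friction 0.22 N m, about 2 N at a branch's end.
- stop: The depth stop of the empty branch: a black collar ring, 24 mm across and 10 mm long, clamped on the rod. Its outer face (away from the post) lies anywhere from 46 to 74 mm from the post's axis, differently each time; this pose does NOT tell where: see it or feel for it. The ring does not give. Origin: on the post's axis at the height of the rods; x points along the empty branch towards the post, z up.
- tray: The loose aluminium impression tray, upright in the stand, about 0.13 kg. Origin: centre of the underside, z up. Horseshoe trough at the bottom, arms down: 58 mm high, 65 mm wide along y, 18 mm thick along x. Above it the eye frame, 66 to 96 mm up, 28 mm wide, 12 mm thick along x; on top the solid grip tab, 96 to 142 mm up, 12 mm thick along x, 18 mm wide along y. Either way round will do.
- tray_eye (a point): Centre of the tray's 16 mm square eye hole, which runs through along the tray's x, 81 mm above its underside. When the tray hangs on a branch, the rod's axis is 4 mm above this point.
- stand: The fixed white drying stand: a pocket open at the top, outside 40 mm (x) by 86 mm (y) and 34 mm high, walls and floor 7 mm, with a 75 by 110 mm foot. Origin: centre of the underside, on the table. The tray stands loosely in the pocket and comes out straight up.
- model: A terracotta-coloured horseshoe dental model on the slab, about 60 mm wide and 28 mm high. Bystander. Origin: centre of the underside.
- vial_a: A small clear square vial, 58 by 18 by 18 mm, lying between tree and stand. Bystander. Origin: centre of the underside.
- vial_b: A second such vial. Bystander. Origin: centre of the underside.
- tweezers: Steel tweezers 130 mm long lying flat towards the back. Bystander. Origin: centre of the underside.
- handpiece: A metal dental handpiece, 150 mm long, lying. Bystander. Origin: centre of the underside.
- bowl: A white mixing bowl, 76 mm wide, 35 mm high. Bystander. Origin: centre of the underside.
- jar: A small amber jar, 44 mm wide, 50 mm high, at the front left. Bystander. Origin: centre of the underside.
Not all that is in view belongs to the job. What is meant by the tray is not blue, and is the smaller of those in its own colour.

How it is judged:
By the outcome, as a careful person would: the job done as asked, in the order asked, and still so for the second after the job is handed in, with the robot touching nothing.
It also fails if it takes over 72 s, if anything falls off the work surface, if the arm or the gripper's body presses on something with over 40 N, if the wrist force passes 120 N, or if a joint passes its speed limit or range.

## Robot

A 6-joint arm with a two-finger parallel gripper is mounted at the origin on the work surface. World frame = base frame: x ahead of the robot, y to its left, z up, the work surface at z = 0. Lengths are in mm, angles in degrees, forces in N, time in s.
With the tool pointing down it reaches from about 300 to 850 mm from the base axis. Payload 4.2 kg.
Tool frame: the origin (TCP) lies at the very end of the fingers, on their centre line; the grasp point (between the pads) lies 19 mm behind it; z points along the fingers, y is the line along which they close (so a half turn about z gives the same grasp; the last joint's range is limited). The gripper opens to 91 mm and grips with 3 to 60 N. Pads are 32 mm wide; open, the fingers measure 118 mm over their backs; the gripper's body (76 mm by 178 mm) begins 60 mm behind the grasp point.
Start: joints at [73.109, 18.312, 89.639, -0, 72.044, -1.146], TCP at [156.031, 553.442, 213.976] pointing down, gripper open.
Joint ranges: [-177.97, 177.97], [-48.28, 115.42], [12.27, 149.76], [-77.06, 257.06], [2.81, 150.46], [-146.56, 146.56]. Speed limits (degrees/s): [147.25, 147.25, 180, 180, 180, 180].

## Interface

Orientations are given as [roll, pitch, yaw] about the fixed x, y, z axes, in that order (R = Rz(yaw) Ry(pitch) Rx(roll)).
In Python, from workcell import env gives the robot as it stands.
- The arm moves only by the shell command python3 -m pendant 'ROWS' [FORCE]. ROWS is a JSON object of lists of equal length, an entry for each row: "translation": the shift along the tool's x, y, z in mm, a list of three; "roll": the turn about the tool's z in rad; "hand": the closure in counts, from 0 (fully open) to 255 (shut). In form: {"translation": [[dx, dy, dz], ...], "roll": [roll, ...], "hand": [hand, ...]}. A call has exactly 8 rows; each row shifts and turns the commanded pose from where the row before left it, along the tool's axes as they then stand; what a row does not reach is not made up. A row lasts 1/12 s, in which the tool goes at most 41.7 mm and 7.16 degrees, less where a joint would pass 70% of its speed; a pose out of reach is approached as far as the arm can. A call with a gripper value outside its range is refused whole. The fingers move at their own pace and stop on an object; FORCE is the grip in N (left out, the last holds). Time passes only in rows, so rows that do not move let the fingers close, or fill a call up. It gives the time, the measured TCP pose, the force, the opening and the grip force at its end, in the units of the state.
- env.state(): the state, without advancing time (a new reading comes with each control period).
- env.grab_frame(name): name is "scene" or "top" or "wrist"; returns a dict with "frame" (480x640x3 uint8, red, green, blue), "z_map" (480x640 float32, mm along the optical axis (not along the pixel's ray), 0 where there is no reading), "fx", "fy", "cx", "cy" (pixels), "pose" (4x4, takes a point from camera to world coordinates). Camera axes: x right, y down, z forward; pixel columns grow to the right and rows downward; lengths in mm; the calibration is good to about 2 mm. A picture is of the moment at which its call begins.
- env.job_done(): hands the job in; it is judged then, once.
Trained networks look in a picture, given as the dict that the camera call returned (one of the last four; its "shot" number tells which), for a name from the list of things; names that differ only in an ending like _2 or _b are one class to them, and where a whole thing is asked for, a point or a joint stands for the part that bears it (a point fixed in the world has none). Each returns a list of dicts, best first, with "score" (0 to 1); they miss things now and then, are a little off and sometimes report something else, mostly with a low value. They report only what shows in the picture. A call takes as long as a camera call. They do not tell look-alikes from the thing itself.
- env.recognise(picture, label): "rect" ([centre column, centre row, width, height] in pixels, round what is visible of it).
- env.regions_of(picture, label): "pixels" (480x640 bool, what is visible of it) and "rect" ([centre column, centre row, width, height] in pixels, round what is visible of it).
The state is a dict: "time_s": time; "qpos": joint angles; "qvel": joint speeds; "effort": joint torques, N m; "ee_pos": TCP position; "ee_rot": TCP orientation; "force": force on the tool from outside, world axes, zero at the start; "torque": the same for the moment, N m; "gripper_width": finger opening in mm; "gripper_force": force on a finger pad.
Only numpy, scipy, OpenCV 4.12 (cv2) and the standard library are available. Lean on these libraries where they do the work, as an engineer would, in place of code of your own. Each camera call takes 0.05 s, during which the arm holds its last target. There are 200 camera calls.

## Working session

There is one attempt and no reset: what is moved stays moved. The work goes in short steps, Python scripts to look and compute and a shell command to move; the robot and the scene stay as the last step left them, time stands still between calls to the robot, and variables do not carry over. Pictures are saved under pics/ and viewed, at most 10 in all, crops included, and the job is handed in when it is done.

```bash
mkdir -p pics; ls
cat > h.py <<'E'
import numpy as np, cv2
from workcell import env
def pts(p,mask=None):
    z=p["z_map"]; v,u=np.nonzero((z>0)&(mask if mask is not None else True))
    d=z[v,u]; c=np.stack([(u-p["cx"])/p["fx"]*d,(v-p["cy"])/p["fy"]*d,d,np.ones_like(d)],1)
    return (c@np.array(p["pose"]).T)[:,:3],u,v
def save(p,n): cv2.imwrite(f"pics/{n}.png",p["frame"][:,:,::-1])
E
python3 - <<'E'
from h import *
s=env.state(); print(s)
a=env.grab_frame("scene"); b=env.grab_frame("top")
cv2.imwrite("pics/both.png",cv2.resize(np.vstack([a["frame"],b["frame"]]),None,fx=.625,fy=.625)[:,:,::-1]); save(a,"scene"); save(b,"top")
for n,p in(("scene",a),("top",b)):
    for l in ["tree","branch_tip","stop","tray","tray_eye","stand","vial_a"]:
        for r in env.regions_of(p,l)[:5]:
            q=pts(p,r["pixels"])[0]
            print(n,l,round(r["score"],2),np.round(r["rect"]),np.round(np.median(q,0)) if len(q) else "",np.round(q.min(0)) if len(q) else "",np.round(q.max(0)) if len(q) else "")
E
```

```text
pics
{'time_s': 0.0, 'qpos': array([ 7.31085062e+01,  1.83512048e+01,  8.97065344e+01, -6.83775082e-04,
        7.20432948e+01, -1.14498034e+00]), 'qvel': array([-0.03028581,  0.05251037,  0.06221817, -0.01760078, -0.18547243,
       -0.05151728]), 'effort': array([ 1.89149391e-04, -4.12471497e+01, -2.31970704e+01,  7.26867118e-02,
        4.57176380e-02, -1.53705291e-04]), 'ee_pos': array([155.89173729, 552.93973736, 213.12378315]), 'ee_rot': array([-1.79898973e+02, -1.36892840e-03,  1.64253697e+02]), 'force': array([0.51603353, 0.5279926 , 0.17587877]), 'torque': array([-0.00659212,  0.0436455 , -0.01331855]), 'gripper_force': 0.0, 'gripper_width': 91.1415537625297}
scene tree 0.83 [392. 222.  91. 126.] [600. 195.  86.] [324.  90.  -0.] [704. 475. 210.]
scene branch_tip 0.74 [395. 212.  95. 106.] [599. 199. 151.] [248.  90.  -3.] [704. 475. 210.]
scene stop 0.67 [375. 212.  31.  20.] [598. 137. 155.] [426. 124.   0.] [608. 337. 165.]
scene tray 0.8 [190. 246.  55. 102.] [ 431. -159.   82.] [ 102. -203.   -1.] [561. -60. 208.]
scene tray 0.77 [210. 303.  36.  67.] [ 561. -170.   66.
[... 1793 characters left out ...]
64.   56.] [ 420. -326.   -5.] [ 485. -248.  146.]
top tray_eye 0.92 [424. 302.  50.  18.] [ 420. -138.   83.] [ 406. -219.   -3.] [ 440. -106.  207.]
top tray_eye 0.24 [424. 243.  57.  45.] [ 545. -158.    5.] [ 507. -227.   -4.] [ 604. -105.  147.]
top stand 0.66 [424. 244.  54.  48.] [ 545. -161.    5.] [ 505. -230.   -4.] [ 604. -107.  151.]
top stand 0.63 [260. 172.  55.  25.] [723. 171.   3.] [699. 137.  -7.] [756. 259.  10.]
top stand 0.26 [342. 217.  14.  23.] [617.  14.  17.] [590.  -3.  -1.] [644.  30.  22.]
top vial_a 0.72 [354. 196.  24.   8.] [659. -13.  17.] [650. -38.   3.] [668.  14.  22.]
top vial_a 0.5 [339. 216.  15.  25.] [616.  13.  17.] [590.  -3.   1.] [644.  30.  22.]
```

View pics/scene.png

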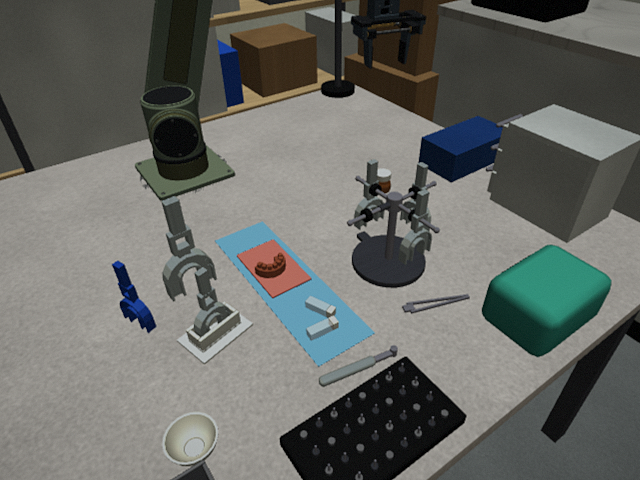

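View pics/top.png

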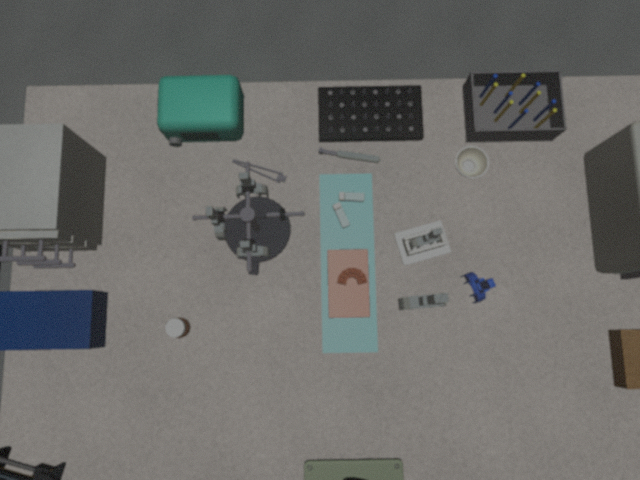

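The scene shows the tree (disc centre about 388,260), with its empty branch towards the stand and its tip at (350,222). The small grey tray is in the stand at (208,300). The large grey one (190,250) and the blue one (135,297) are decoys. In the top view the empty branch runs right to (302,213). Next I'll measure.

Run:
```python
from h import *
for n in("top","scene"):
    p=env.grab_frame(n); q,u,v=pts(p)
    near=np.hypot(q[:,0]-595,q[:,1]-195)<125
    g=p["frame"][v,u].astype(int)
    d=near&(abs(q[:,2]-14)<4)&(g.sum(1)<230)
    # circle fit on disc: 
    P=q[d][:,:2]; (c,r)=cv2.minEnclosingCircle(P[np.hypot(*(P-np.median(P,0)).T)<76].astype(np.float32)); print(n,"disc",c,r,np.median(q[d][:,2]))
    h=near&(abs(q[:,2]-165)<3); print("hub",np.median(q[h],0), (q[h].max(0)+q[h].min(0))/2,np.ptp(q[h],0))
    # branch upper surface in band
    b=(abs(q[:,2]-153)<6)&(abs(q[:,0]-592)<40)&(q[:,1]<190)&(q[:,1]>70)
    B=q[b]; o=np.argsort(B[:,1]); 
    for i in o[::max(1,len(o)//40)]: print(np.round(B[i],1),u[b][i],v[b][i],g[b][i].sum(),end=" | ")
    print()
    # tab
    t=(abs(q[:,2]-10)<4)&(np.hypot(q[:,0]-591,q[:,1]-195)>80)&near&(g.sum(1)<230)
    print("tab",t.sum(),np.round(q[t][::max(1,t.sum()//12)]).tolist())
    # tray grip
    t=(q[:,2]>110)&(q[:,2]<156)&(np.hypot(q[:,0]-560,q[:,1]+165)<50)
    T=q[t]; print("grip",t.sum(),T.mean(0),T.min(0),T.max(0)); 
    T=T[T[:,2]>145]; print(len(T),T.mean(0) if len(T) else "", cv2.minAreaRect(T[:,:2].astype(np.float32)))
    s=(abs(q[:,2]-34)<2.5)&(np.hypot(q[:,0]-555,q[:,1]+165)<60); print("stand rim",s.sum(),cv2.minAreaRect(q[s][:,:2].astype(np.float32)))
    a=(q[:,2]>30)&(q[:,2]<70)&(np.hypot(q[:,0]-555,q[:,1]+165)<60); 
    a=(q[:,2]>55)&(q[:,2]<70)&(np.hypot(q[:,0]-555,q[:,1]+165)<60);print("arch",a.sum(),cv2.minAreaRect(q[a][:,:2].astype(np.float32)))
    s=(q[:,2]>2)&(q[:,2]<10)&(np.hypot(q[:,0]-555,q[:,1]+165)<70)&(g.min(1)>110); print("foot",cv2.minAreaRect(q[s][:,:2].astype(np.float32)))
a=cv2.imread("pics/scene.png")[150:290,330:450]; b=cv2.imread("pics/top.png")[160:280,185:315]
cv2.imwrite("pics/crop.png",np.hstack([cv2.resize(a,(400,467),interpolation=2),cv2.resize(b,(400,467),interpolation=2)]))
```

```text
top disc (588.4677124023438, 198.01625061035156) 74.79026794433594 13.423121922171845
hub [591.84727448 200.48047192 163.92555802] [591.51395099 199.58036457 164.94016951] [140.6233099  140.69799813   5.87977545]
[594.4  90.9 152.1] 304 213 298 | [595.8  94.7 155. ] 302 212 289 | [588.6  94.9 151.6] 302 216 320 | [597.   96.8 149.8] 301 212 287 | [599.1  98.7 149.6] 300 211 341 | [593.3 100.8 148.9] 299 214 265 | [590.2 104.5 154.3] 297 215 282 | [594.1 106.4 154.9] 296 213 284 | [592.1 108.3 154.8] 295 214 284 | [597.  110.4 150.9] 294 212 310 | [596.6 114.2 153. ] 292 212 311 | [590.5 116.2 153.7] 291 215 276 | [595.1 118.2 151.4] 290 213 291 | [597.  120.2 151.7] 289 212 328 | [594.9 122.1 152.2] 288 213 295 | [591.  124.1 152. ] 287 215 246 | [589.8 126.3 148.4] 286 216 174 | [601.5 129.4 159. ] 284 209 227 | [599.8 131.4 157.9] 283 210 148 | [595.9 133.4 157.7] 282 212 144 | [581.5 134.  151. ] 282 220 144 | [585.9 137.3 158.4] 280 217 138 | [581.6 137.9 150.6] 280 220 175 | [589.3 141.7 152.2] 278 216 193 | [589.5 143.7 151.3] 277 216 225 | [589.9 145.8 149.9] 276 216 208 | [59
[... 3497 characters left out ...]
[510.0, 209.0, 11.0], [509.0, 198.0, 12.0], [510.0, 198.0, 10.0], [704.0, 151.0, 6.0]]
grip 301 [ 560.48780701 -167.92100915  133.58083167] [ 550.73894871 -176.81541098  110.11181992] [ 565.01723497 -156.93137668  151.6137263 ]
86 [ 558.52670353 -167.45681738  148.90804261] ((557.6633911132812, -166.82513427734375), (12.4284086227417, 19.0515193939209), 16.15142250061035)
stand rim 369 ((557.8778686523438, -166.15234375), (41.38042449951172, 87.10567474365234), 13.668292999267578)
arch 219 ((556.8301391601562, -167.5526123046875), (20.22734832763672, 50.91917037963867), 14.638842582702637)
foot ((557.3074951171875, -166.36317443847656), (137.1373748779297, 130.76318359375), 65.6414566040039)
```

View pics/crop.png

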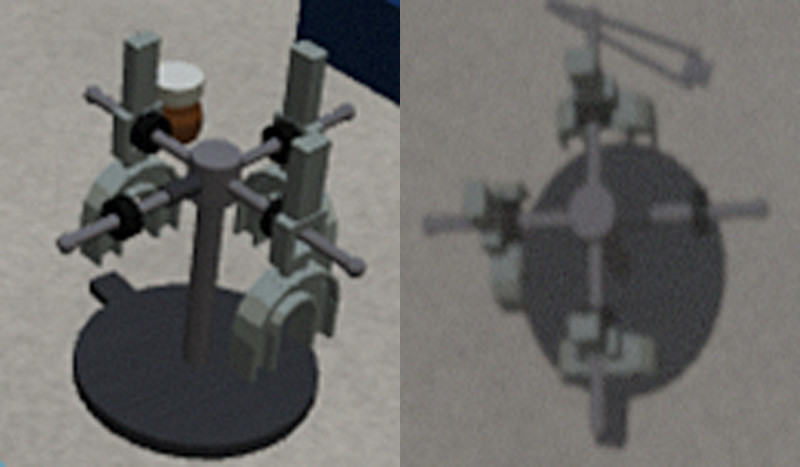

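The right crop shows the tab pointing down (towards −x, slightly +y), under a tray-bearing branch. The empty branch points to the right, with the black collar about two-thirds of the way in. Tab azimuth is about 175° and the branch about 271°, so it needs roughly 96° clockwise.

Plan: straddle the branch with the fingers, carry it round in an arc, then close softly to centre it.

```bash
cat >> h.py <<'E'
def plan(path,p0=None,y0=None):
    """path: list of (x,y,z,yaw); prints tool-axis shifts and roll per row for a down-pointing tool"""
    s=env.state(); p=np.array(p0 if p0 is not None else s["ee_pos"],float); y=s["ee_rot"][2] if y0 is None else y0
    for i,(X,Y,Z,W) in enumerate(path):
        d=np.array([X,Y,Z])-p; a=np.radians(y)
        t=[d[0]*np.cos(a)+d[1]*np.sin(a), d[0]*np.sin(a)-d[1]*np.cos(a), -d[2]]
        r=(y-W+180)%360-180
        print(i,np.round(t,1).tolist(),round(np.radians(r),4)); p=np.array([X,Y,Z],float); y=W
def line(T,W,n,p0=None,y0=None):
    s=env.state(); p=np.array(p0 if p0 is not None else s["ee_pos"],float); y=s["ee_rot"][2] if y0 is None else y0
    dw=(W-y+180)%360-180
    plan([(*(p+(np.array(T)-p)*k/n),y+dw*k/n) for k in range(1,n+1)],p,y)
E
python3 - <<'E'
from h import *
line([595,107,250],91,24)
print("tab az from both centres")
for n in("top","scene"):
    p=env.grab_frame(n); q,u,v=pts(p); g=p["frame"][v,u].astype(int).sum(1)
    c=np.array([588.5,198]) if n=="top" else np.array([596.6,198.1])
    # disc refit by least squares: tab points beyond 79 mm
    h=(abs(q[:,2]-165)<3)&(np.hypot(q[:,0]-593,q[:,1]-199.5)<18); hc=(q[h].max(0)+q[h].min(0))/2; print(n,"hub",hc,q[h].mean(0))
    for cc in (hc[:2],c):
        d=q[:,:2]-cc; r=np.hypot(*d.T)
        t=(r>80)&(r<104)&(d[:,0]<-60)&(abs(q[:,2]-9)<5)&(g<230); print(t.sum(),np.degrees(np.arctan2(*(d[t].mean(0)[::-1]))),d[t].mean(0),r[t].max())
E
```

```text
0 [-22.7, -12.9, -1.5] 0.0533
1 [-23.3, -11.7, -1.5] 0.0533
2 [-23.9, -10.5, -1.5] 0.0533
3 [-24.4, -9.2, -1.5] 0.0533
4 [-24.9, -7.9, -1.5] 0.0533
5 [-25.3, -6.5, -1.5] 0.0533
6 [-25.6, -5.2, -1.5] 0.0533
7 [-25.8, -3.8, -1.5] 0.0533
8 [-26.0, -2.4, -1.5] 0.0533
9 [-26.1, -1.0, -1.5] 0.0533
10 [-26.1, 0.4, -1.5] 0.0533
11 [-26.0, 1.7, -1.5] 0.0533
12 [-25.9, 3.1, -1.5] 0.0533
13 [-25.7, 4.5, -1.5] 0.0533
14 [-25.4, 5.9, -1.5] 0.0533
15 [-25.1, 7.2, -1.5] 0.0533
16 [-24.7, 8.5, -1.5] 0.0533
17 [-24.2, 9.8, -1.5] 0.0533
18 [-23.6, 11.1, -1.5] 0.0533
19 [-23.0, 12.4, -1.5] 0.0533
20 [-22.3, 13.6, -1.5] 0.0533
21 [-21.5, 14.7, -1.5] 0.0533
22 [-20.7, 15.8, -1.5] 0.0533
23 [-19.8, 16.9, -1.5] 0.0533
tab az from both centres
top hub [591.69460484 200.49561458 164.86105725] [590.82840354 200.91584317 164.51089727]
67 176.22005636535536 [-90.46866396   5.97711454] 101.31628411920899
58 174.54208462368086 [-88.72454889   8.47743325] 98.21800217115042
scene hub [594.26813795 200.99595662 165.02602287] [595.65884625 199.4360129  165.47137731]
61 176.97374263014362 [-89.78024448   4.74644151] 100.73779413614007
65 175.18320240299195 [-91.42195632   7.70390831] 103.07368348472828
```

```bash
python3 -m pendant '{"translation":[[-22.7,-12.9,-1.5],[-23.3,-11.7,-1.5],[-23.9,-10.5,-1.5],[-24.4,-9.2,-1.5],[-24.9,-7.9,-1.5],[-25.3,-6.5,-1.5],[-25.6,-5.2,-1.5],[-25.8,-3.8,-1.5]],"roll":[0.0533,0.0533,0.0533,0.0533,0.0533,0.0533,0.0533,0.0533],"hand":[87,87,87,87,87,87,87,87]}' 5
python3 -m pendant '{"translation":[[-26,-2.4,-1.5],[-26.1,-1,-1.5],[-26.1,0.4,-1.5],[-26,1.7,-1.5],[-25.9,3.1,-1.5],[-25.7,4.5,-1.5],[-25.4,5.9,-1.5],[-25.1,7.2,-1.5]],"roll":[0.0533,0.0533,0.0533,0.0533,0.0533,0.0533,0.0533,0.0533],"hand":[87,87,87,87,87,87,87,87]}' 5
python3 -m pendant '{"translation":[[-24.7,8.5,-1.5],[-24.2,9.8,-1.5],[-23.6,11.1,-1.5],[-23,12.4,-1.5],[-22.3,13.6,-1.5],[-21.5,14.7,-1.5],[-20.7,15.8,-1.5],[-19.8,16.9,-1.5]],"roll":[0.0533,0.0533,0.0533,0.0533,0.0533,0.0533,0.0533,0.0533],"hand":[87,87,87,87,87,87,87,87]}' 5
python3 - <<'E'
from h import *
line([595,105,250],91,2)
p=env.grab_frame("wrist"); save(p,"w1"); print(np.round(p["pose"],2))
q,u,v=pts(p)
h=(abs(q[:,2]-165)<3)&(np.hypot(q[:,0]-593,q[:,1]-199.5)<18); print("hub",h.sum(),q[h].mean(0),(q[h].max(0)+q[h].min(0))/2)
b=(abs(q[:,2]-153)<7)&(abs(q[:,0]-594)<20)&(q[:,1]<180)&(q[:,1]>70); print(b.sum())
for y in range(85,180,5):
    m=b&(abs(q[:,1]-y)<2.5)
    if m.sum(): print(y,np.round([q[m][:,0].min(),q[m][:,0].max(),q[m][:,2].max()],1))
E
```

```text
time_s: 1.67
ee_pos: [303.1, 403.5, 226.2]
ee_rot: [180.0, -0.0, 139.7]
force: [0.4, 0.7, 0.0]
gripper_width: 60.3
gripper_force: 0.0
time_s: 2.33
ee_pos: [449.5, 254.6, 238.2]
ee_rot: [180.0, -0.0, 115.2]
force: [0.2, -0.1, 0.7]
gripper_width: 60.0
gripper_force: 0.0
time_s: 3.0
ee_pos: [595.7, 105.7, 250.1]
ee_rot: [180.0, -0.0, 90.8]
force: [0.2, 0.8, -0.5]
gripper_width: 59.9
gripper_force: 0.0
0 [-0.3, -0.4, 0.0] -0.0017
1 [-0.3, -0.4, 0.0] -0.0017
[[ 1.0000e+00  1.0000e-02  1.0000e-02  5.9394e+02]
 [ 1.0000e-02 -9.5000e-01 -3.0000e-01  1.9016e+02]
 [ 0.0000e+00  3.0000e-01 -9.5000e-01  4.2096e+02]
 [ 0.0000e+00  0.0000e+00  0.0000e+00  1.0000e+00]]
hub 2007 [593.65839406 200.52536287 164.9109686 ] [593.8786184  200.16799325 164.83879778]
1881
90 [593.2 599.5 155.1]
95 [591.  600.9 156.8]
100 [591.1 600.8 156. ]
105 [592.4 599.3 155.5]
110 [591.6 599.2 154.8]
115 [591.6 599.1 155.3]
120 [591.5 599.  155.5]
125 [591.5 599.  155.2]
130 [583.3 606.9 159.9]
135 [583.3 606.8 160. ]
140 [583.3 606.7 159.9]
145 [591.3 598.6 155.5]
150 [591.2 598.5 155.5]
155 [591.2 598.4 155.7]
160 [591.1 598.3 156.4]
165 [588.4 600.1 157.5]
170 [588.4 600.1 157.3]
175 [588.4 600.  157.6]
```

View pics/w1.png

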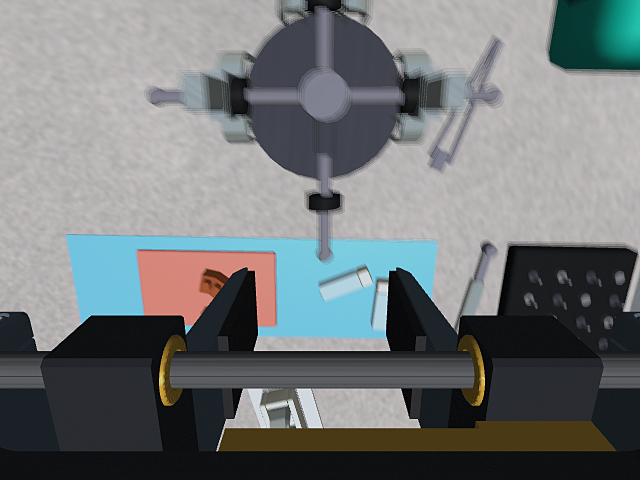

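The wrist view shows the empty branch running vertically from the hub (325,95) to its ball (324,254), centred between the fingers, with the collar at (324,202). Descending to straddle it.

```bash
python3 -m pendant '{"translation":[[0,0,20],[0,0,25],[0,0,25],[0,0,25],[0,0,15],[0,0,0],[0,0,0],[0,0,0]],"roll":[0,0,0,0,0,0,0,0],"hand":[87,87,87,87,87,150,200,208]}' 3
python3 -m pendant '{"translation":[[0,0,0],[0,0,0],[0,0,0],[0,0,0],[0,0,0],[0,0,0],[0,0,0],[0,0,0]],"roll":[0,0,0,0,0,0,0,0],"hand":[208,208,208,208,208,208,208,208]}' 3
python3 - <<'E'
from h import *
p=env.grab_frame("wrist"); save(p,"w2"); q,u,v=pts(p)
h=(abs(q[:,2]-165)<3)&(np.hypot(q[:,0]-593,q[:,1]-199.5)<18); print("hub",h.sum(),q[h].mean(0),(q[h].max(0)+q[h].min(0))/2)
c=np.array([593.9,200.2]); n=24
# arc: branch az 270.7 -> 175.5
s=env.state(); y=s["ee_rot"][2]
A=np.radians(np.linspace(270.7,175.7,n+1)[1:])
plan([(c[0]+94.5*np.cos(a),c[1]+94.5*np.sin(a),s["ee_pos"][2],y-95*(k+1)/n) for k,a in enumerate(A)])
E
```

```text
time_s: 3.72
ee_pos: [595.8, 106.9, 141.2]
ee_rot: [179.9, -0.0, 91.0]
force: [0.2, 0.3, -0.0]
gripper_width: 43.0
gripper_force: 0.0
time_s: 4.38
ee_pos: [594.9, 106.8, 139.9]
ee_rot: [-180.0, -0.0, 91.0]
force: [0.3, 0.3, -0.3]
gripper_width: 16.6
gripper_force: 0.0
hub 6212 [593.50870195 200.6246249  164.93125335] [593.59130484 200.35709885 164.713997  ]
0 [-0.8, -6.4, -0.0] 0.0691
1 [0.3, -6.5, -0.0] 0.0691
2 [0.3, -6.5, -0.0] 0.0691
3 [0.3, -6.5, -0.0] 0.0691
4 [0.3, -6.5, -0.0] 0.0691
5 [0.3, -6.5, -0.0] 0.0691
6 [0.3, -6.5, -0.0] 0.0691
7 [0.3, -6.5, -0.0] 0.0691
8 [0.3, -6.5, -0.0] 0.0691
9 [0.3, -6.5, -0.0] 0.0691
10 [0.3, -6.5, -0.0] 0.0691
11 [0.3, -6.5, -0.0] 0.0691
12 [0.3, -6.5, -0.0] 0.0691
13 [0.3, -6.5, -0.0] 0.0691
14 [0.3, -6.5, -0.0] 0.0691
15 [0.3, -6.5, -0.0] 0.0691
16 [0.3, -6.5, -0.0] 0.0691
17 [0.3, -6.5, -0.0] 0.0691
18 [0.3, -6.5, -0.0] 0.0691
19 [0.3, -6.5, -0.0] 0.0691
20 [0.3, -6.5, -0.0] 0.0691
21 [0.3, -6.5, -0.0] 0.0691
22 [0.3, -6.5, -0.0] 0.0691
23 [0.3, -6.5, -0.0] 0.0691
```

```bash
python3 -m pendant '{"translation":[[0,-2,0],[0,-3,0],[0.1,-3.2,0],[0.1,-3.2,0],[0.1,-3.2,0],[0.1,-3.2,0],[0.1,-3.2,0],[0.1,-3.2,0]],"roll":[0.02,0.032,0.0345,0.0345,0.0345,0.0345,0.0345,0.0345],"hand":[208,208,208,208,208,208,208,208]}' 3
python3 - <<'E'
from h import *
s=env.state(); c=np.array([593.8,200.3]); d=s["ee_pos"][:2]-c; a0=np.degrees(np.arctan2(d[1],d[0]))%360
print(a0,np.hypot(*d),s["force"],s["gripper_force"],s["ee_rot"])
n=20; A=np.radians(np.linspace(a0,175.7,n+1)[1:])
plan([(c[0]+94.5*np.cos(a),c[1]+94.5*np.sin(a),s["ee_pos"][2],s["ee_rot"][2]+(-4.3-s["ee_rot"][2])*(k+1)/n) for k,a in enumerate(A)])
E
```

```text
time_s: 5.1
ee_pos: [571.7, 109.5, 140.0]
ee_rot: [179.9, -0.0, 76.0]
force: [1.7, -1.1, -2.0]
gripper_width: 17.0
gripper_force: 1.1
256.29889646265866 93.49185883914119 [ 1.70731092 -1.14115537 -1.96383919] 1.1430039256811142 [ 1.79882903e+02 -1.79111008e-02  7.59824731e+01]
0 [-0.8, -6.6, -0.0] 0.0701
1 [0.2, -6.6, -0.0] 0.0701
2 [0.2, -6.6, -0.0] 0.0701
3 [0.2, -6.6, -0.0] 0.0701
4 [0.2, -6.6, -0.0] 0.0701
5 [0.2, -6.6, -0.0] 0.0701
6 [0.2, -6.6, -0.0] 0.0701
7 [0.2, -6.6, -0.0] 0.0701
8 [0.2, -6.6, -0.0] 0.0701
9 [0.2, -6.6, -0.0] 0.0701
10 [0.2, -6.6, -0.0] 0.0701
11 [0.2, -6.6, -0.0] 0.0701
12 [0.2, -6.6, -0.0] 0.0701
13 [0.2, -6.6, -0.0] 0.0701
14 [0.2, -6.6, -0.0] 0.0701
15 [0.2, -6.6, -0.0] 0.0701
16 [0.2, -6.6, -0.0] 0.0701
17 [0.2, -6.6, -0.0] 0.0701
18 [0.2, -6.6, -0.0] 0.0701
19 [0.2, -6.6, -0.0] 0.0701
```

```bash
for i in 1; do python3 -m pendant '{"translation":[[-0.6,-5.3,0],[0.15,-5.3,0],[0.15,-5.3,0],[0.15,-5.3,0],[0.15,-5.3,0],[0.15,-5.3,0],[0.15,-5.3,0],[0.15,-5.3,0]],"roll":[0.056,0.056,0.056,0.056,0.056,0.056,0.056,0.056],"hand":[208,208,208,208,208,208,208,208]}' 3; done
python3 -m pendant '{"translation":[[0.15,-5.3,0],[0.15,-5.3,0],[0.15,-5.3,0],[0.15,-5.3,0],[0.15,-5.3,0],[0.15,-5.3,0],[0.15,-5.3,0],[0.15,-5.3,0]],"roll":[0.056,0.056,0.056,0.056,0.056,0.056,0.056,0.056],"hand":[208,208,208,208,208,208,208,208]}' 3
python3 - <<'E'
from h import *
s=env.state(); c=np.array([593.8,200.3]); d=s["ee_pos"][:2]-c; a0=np.degrees(np.arctan2(d[1],d[0]))%360
print(a0,np.hypot(*d),s["force"],s["gripper_force"],s["ee_rot"],s["qpos"])
n=8; A=np.radians(np.linspace(a0,177.5,n+1)[1:])
plan([(c[0]+94.5*np.cos(a),c[1]+94.5*np.sin(a),s["ee_pos"][2],s["ee_rot"][2]+(-2.5-s["ee_rot"][2])*(k+1)/n) for k,a in enumerate(A)])
E
```

```text
time_s: 5.77
ee_pos: [534.0, 127.8, 140.2]
ee_rot: [179.9, -0.1, 50.3]
force: [2.2, 0.3, -0.5]
gripper_width: 16.8
gripper_force: 1.2
time_s: 6.43
ee_pos: [508.3, 160.9, 140.2]
ee_rot: [179.9, -0.1, 24.6]
force: [3.0, -0.9, -0.1]
gripper_width: 16.8
gripper_force: 1.1
204.7096475781195 94.16094738060447 [ 2.95676205 -0.86630432 -0.10410449] 1.141369342803955 [ 1.79912719e+02 -1.05316618e-01  2.45977386e+01] [ 1.63791144e+01  1.79122626e+01  1.01640624e+02 -8.20919197e-02
  6.03304267e+01  8.18220186e+01]
0 [-0.2, -5.6, -0.0] 0.0591
1 [0.2, -5.6, -0.0] 0.0591
2 [0.2, -5.6, -0.0] 0.0591
3 [0.2, -5.6, -0.0] 0.0591
4 [0.2, -5.6, -0.0] 0.0591
5 [0.2, -5.6, -0.0] 0.0591
6 [0.2, -5.6, -0.0] 0.0591
7 [0.2, -5.6, -0.0] 0.0591
```

```bash
python3 -m pendant '{"translation":[[-0.2,-5.6,0],[0.15,-5.6,0],[0.15,-5.6,0],[0.15,-5.6,0],[0.15,-5.6,0],[0.15,-5.6,0],[0.15,-5.6,0],[0.15,-5.6,0]],"roll":[0.059,0.059,0.059,0.059,0.059,0.059,0.059,0.059],"hand":[208,208,208,208,208,208,208,208]}' 3
python3 - <<'E'
from h import *
p=env.grab_frame("wrist"); save(p,"w3")
E
```

```text
time_s: 7.1
ee_pos: [498.9, 204.1, 140.1]
ee_rot: [179.9, -0.1, -2.4]
force: [1.6, -2.2, 0.7]
gripper_width: 16.7
gripper_force: 1.1
```

View pics/w3.png

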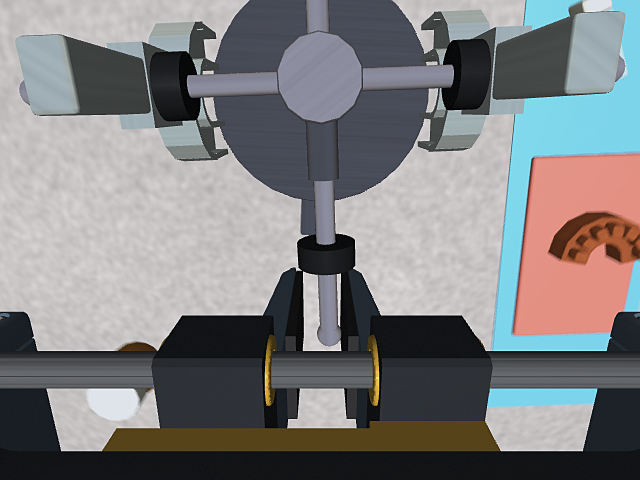

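The view shows the hub at (320,77), the branch going down to its ball at (330,333), and the tab's left part peeking out at (306,215), so the branch still needs a few degrees more. Measuring tab and disc.

```bash
cat > m.py <<'E'
from h import *
from scipy.optimize import least_squares
p=env.grab_frame("wrist"); q,u,v=pts(p); g=p["frame"][v,u].astype(int).sum(1)
c=np.array([593.8,200.3])
h=(abs(q[:,2]-165)<2)&(np.hypot(*(q[:,:2]-c).T)<18); 
def circ(P,r): return least_squares(lambda x:np.hypot(P[:,0]-x[0],P[:,1]-x[1])-r,P.mean(0),loss="soft_l1",f_scale=.5).x
H=q[h][:,:2]; hull=cv2.convexHull(H.astype(np.float32))[:,0]; hc=circ(hull,15); print("hub",hc,(H.max(0)+H.min(0))/2)
d=(abs(q[:,2]-14)<2)&(np.hypot(*(q[:,:2]-c).T)<78); D=q[d][:,:2]
# outer boundary: hull pts of the disc far from centre
hull=cv2.convexHull(D.astype(np.float32))[:,0]; r=np.hypot(*(hull-c).T); hull=hull[r>71]; dc=circ(hull,75); print("disc",dc,len(hull),np.degrees(np.arctan2(*(hull-dc).T[::-1]))[::6].round())
dd=q[:,:2]-dc; r=np.hypot(*dd.T)
t=(r>78)&(r<103)&(dd[:,0]<-60)&(abs(dd[:,1])<25)&(abs(q[:,2]-10)<2.5)
T=dd[t]; print("tab",t.sum(), r[t].max())
for x in range(-100,-77,3):
    m=abs(T[:,0]-x)<1.5
    if m.sum(): print(x,m.sum(),np.round([T[m][:,1].min(),T[m][:,1].max()],1))
# branch axis
b=(abs(q[:,2]-152)<4)&(q[:,0]<575)&(q[:,0]>480)&(abs(q[:,1]-202)<25)
for x in range(484,575,5):
    m=b&(abs(q[:,0]-x)<2.5)
    if m.sum()>5: print(x,np.round([q[m][:,1].min(),q[m][:,1].max(),q[m][:,1].min()/2+q[m][:,1].max()/2,q[m][:,2].max()],1))
s=env.state(); print(s["ee_pos"],s["ee_rot"],s["force"],s["gripper_width"],s["gripper_force"])
E
python3 m.py
```

```text
hub [593.32847037 200.32484153] [593.50157103 200.35389186]
disc [594.29500526 200.06382367] 54 [  35.   57.   94.  119.  148.  168. -149. -114.  -72.]
tab 410 102.88026081695995
-100 50 [ 9.2 19.3]
-97 52 [ 9.  19.2]
-94 50 [ 9. 19.]
-91 50 [ 9.5 18.8]
-88 50 [ 9.4 18.6]
-85 52 [ 9.2 18.5]
-82 49 [ 9.  18.3]
-79 48 [ 8.9 18.2]
484 [196.9 214.1 205.5 155.5]
489 [196.6 214.  205.3 155.9]
494 [196.5 213.7 205.1 155.4]
499 [196.2 213.5 204.9 155.6]
504 [196.1 213.3 204.7 155.3]
509 [195.8 213.  204.4 155.9]
514 [186.4 222.1 204.3 156. ]
519 [197.9 221.6 209.8 155.9]
524 [189.8 213.7 201.7 156. ]
529 [189.5 213.3 201.4 156. ]
534 [191.9 213.2 202.5 155.9]
539 [197.6 205.4 201.5 155.2]
544 [197.3 205.2 201.3 156. ]
549 [197.1 205.1 201.1 155.2]
554 [197.2 205.1 201.1 155.6]
559 [195.3 206.7 201.  156. ]
564 [195.1 206.9 201.  156. ]
569 [195.  206.7 200.8 156. ]
574 [194.8 206.7 200.8 156. ]
[498.51196522 204.91608475 140.06020122] [-1.79986411e+02 -2.42888851e-02 -2.25133729e+00] [-0.13501921  0.51896211  0.47253516] 16.691532501309 0.0
```

```bash
python3 -m pendant '{"translation":[[0.3,-0.7,0],[0.3,-0.7,0],[0.3,-0.7,0],[0.2,-0.7,0],[0.2,-0.7,0],[0,0,0],[0,0,0],[0,0,0]],"roll":[0.009,0.009,0.009,0.009,0.01,0,0,0],"hand":[208,208,208,208,208,208,212,216]}' 3
python3 -m pendant '{"translation":[[0,0,0],[0,0,0],[0,0,0],[0,0,0],[0,0,0],[0,0,0],[0,0,0],[0,0,0]],"roll":[0,0,0,0,0,0,0,0],"hand":[220,224,228,232,234,234,234,234]}' 3
python3 m.py
```

```text
time_s: 7.87
ee_pos: [499.7, 207.8, 139.7]
ee_rot: [180.0, 0.0, -4.9]
force: [-2.4, -2.3, -0.5]
gripper_width: 14.0
gripper_force: 1.1
time_s: 8.53
ee_pos: [499.8, 207.9, 139.8]
ee_rot: [180.0, 0.0, -4.9]
force: [-2.2, -1.9, -2.6]
gripper_width: 10.5
gripper_force: 3.0
hub [593.51670799 200.3293627 ] [593.34782268 200.5221028 ]
disc [594.3528436  200.27356438] 55 [  34.   59.   97.  125.  162. -163. -138. -120.  -67.   33.]
tab 262 102.83004162768404
-100 31 [-2.  19.1]
-97 28 [-2.2 18.7]
-94 31 [-2.4 18.5]
-91 28 [-2.7 18.2]
-88 35 [-2.9 18.6]
-85 35 [-3.1 18.4]
-82 32 [-3.3 18.2]
-79 32 [-3.6 17.9]
484 [203.7 214.1 208.9 155. ]
489 [203.3 213.6 208.5 156. ]
494 [203.6 213.  208.3 155.5]
499 [203.8 211.6 207.7 155.3]
504 [201.8 211.1 206.5 155.9]
509 [201.4 212.1 206.8 155.8]
514 [191.6 214.7 203.1 156. ]
519 [194.4 220.8 207.6 155.9]
524 [194.  217.5 205.8 156. ]
529 [193.4 217.3 205.4 156. ]
534 [199.4 217.  208.2 156. ]
539 [200.6 208.8 204.7 155.1]
544 [200.2 208.3 204.2 155. ]
549 [199.8 207.8 203.8 155.6]
554 [199.4 207.3 203.4 155.5]
559 [197.1 209.2 203.1 156. ]
564 [196.7 208.8 202.7 156. ]
569 [196.4 208.2 202.3 156. ]
574 [196.1 207.8 201.9 156. ]
[499.82369311 207.92824776 139.85821377] [-1.79999877e+02  1.53511098e-02 -4.89523612e+00] [-0.86684752 -1.5766848  -1.44554972] 10.732019354336312 2.999943271279335
```

```bash
python3 -m pendant '{"translation":[[0,-0.3,0],[0,-0.3,0],[0,0,0],[0,0,0],[0,0,0],[0,0,0],[0,0,0],[0,0,0]],"roll":[0.0035,0.0035,0,0,0,0,0,0],"hand":[234,234,234,234,234,234,234,234]}' 3
python3 - <<'E'
from h import *
s=env.state(); print(s)
E
python3 -m pendant '{"translation":[[0,0,0],[0,0,0],[0,0,0],[0,0,0],[0,0,0],[0,0,-10],[0,0,-20],[0,0,-25]],"roll":[0,0,0,0,0,0,0,0],"hand":[228,222,210,200,190,180,160,150]}' 3
python3 -m pendant '{"translation":[[0,0,-20],[0,0,-20],[0,0,-10],[0,0,0],[-20,0,0],[-20,0,0],[-20,0,0],[-20,0,0]],"roll":[0,0,0,0,0,0,0,0],"hand":[120,100,87,87,87,87,87,87]}' 3
sed -i 's/b=(abs(q\[:,2\]-152)<4)/b=(abs(q[:,2]-152)<5)/' m.py; python3 m.py
python3 - <<'E'
from h import *
p=env.grab_frame("wrist"); save(p,"w4"); q,u,v=pts(p)
a=np.radians(175.); d=q[:,:2]-[593.8,200.3]; R=d@[np.cos(a),np.sin(a)]; L=d@[-np.sin(a),np.cos(a)]
m=(abs(abs(L)-8)<2.5)&(abs(q[:,2]-155)<6)&(R>40)&(R<90); print("collar R",m.sum(),np.percentile(R[m],[0,2,50,98,100]))
m=(abs(L)<8)&(abs(q[:,2]-153)<5)&(R>88)&(R<120); print("tip",R[m].max(),L[m].mean())
E
```

```text
time_s: 9.25
ee_pos: [499.9, 208.6, 139.9]
ee_rot: [-180.0, 0.0, -5.3]
force: [-2.0, -1.2, -1.6]
gripper_width: 10.4
gripper_force: 3.0
{'time_s': 9.25, 'qpos': array([2.14293981e+01, 1.87044345e+01, 1.00469936e+02, 1.47993704e-02,
       6.08301653e+01, 1.16715829e+02]), 'qvel': array([ 0.00727449,  0.00532462,  0.06207592, -0.03587854,  0.00977355,
       -0.00495198]), 'effort': array([ 3.01087322e-01, -4.05583262e+01, -2.32608819e+01,  1.86582897e-01,
       -9.16968919e-01,  9.70752735e-03]), 'ee_pos': array([499.90198029, 208.64077502, 139.90460066]), 'ee_rot': array([-1.79990497e+02,  9.86174118e-03, -5.29364342e+00]), 'force': array([-1.99730528, -1.18751283, -1.58027156]), 'torque': array([-0.29175811,  0.54788537, -0.03373598]), 'gripper_force': 2.99990214407444, 'gripper_width': 10.440467524871947}
time_s: 9.92
ee_pos: [499.3, 208.3, 195.0]
ee_rot: [179.9, 0.1, -5.3]
force: [-0.5, -0.5, -0.6]
gripper_width: 36.0
gripper_force: 0.0
time_s: 10.58
ee_pos: [418.9, 215.6, 243.6]
ee_rot: [179.9, 0.1, -5.3]
force: [0.0, 0.2, 0.2]
gripper_width: 60.4
gripper_force: 0.0
collar R 323 [62.31842365 62.47468555 67.56558886 72.24470256 72.39641195]
tip 110.29982350144446 0.3548549472310394Traceback (most recent call last):
  File "m.py", line 7, in <module>
    H=q[h][:,:2]; hull=cv2.convexHull(H.astype(np.float32))[:,0]; hc=circ(hull,15); print("hub",hc,(H.max(0)+H.min(0))/2)
                       ~~~~~~~~~~~~~~~~~~~~~~~~~~~~~~~~~~~~^^^^^
TypeError: 'NoneType' object is not subscriptable
```

View pics/w4.png

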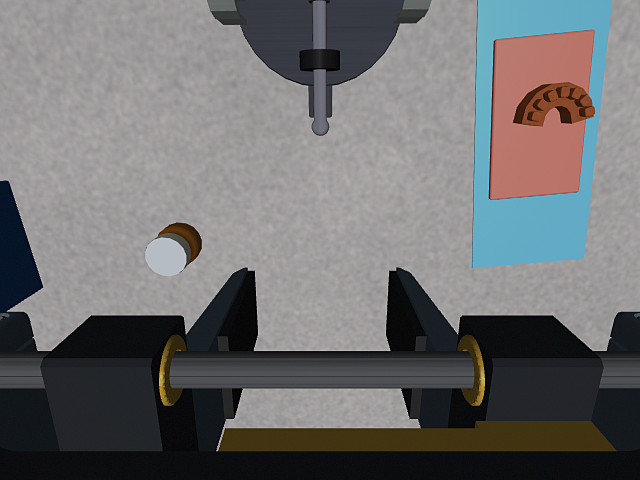

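The view shows the branch (col 320) centred over the tab (cols 308–332). The collar's outer face is at R = 72.3 mm. Now to the tray.

Run:
```python
from h import *
line([540,-165,255],15,16)
```

```text
0 [9.8, 23.0, -0.7] -0.022
1 [9.3, 23.2, -0.7] -0.022
2 [8.8, 23.4, -0.7] -0.022
3 [8.3, 23.6, -0.7] -0.022
4 [7.7, 23.8, -0.7] -0.022
5 [7.2, 23.9, -0.7] -0.022
6 [6.7, 24.1, -0.7] -0.022
7 [6.1, 24.2, -0.7] -0.022
8 [5.6, 24.4, -0.7] -0.022
9 [5.1, 24.5, -0.7] -0.022
10 [4.5, 24.6, -0.7] -0.022
11 [4.0, 24.7, -0.7] -0.022
12 [3.4, 24.8, -0.7] -0.022
13 [2.9, 24.8, -0.7] -0.022
14 [2.3, 24.9, -0.7] -0.022
15 [1.8, 24.9, -0.7] -0.022
```

```bash
python3 -m pendant '{"translation":[[9.8,23,-0.7],[9.3,23.2,-0.7],[8.8,23.4,-0.7],[8.3,23.6,-0.7],[7.7,23.8,-0.7],[7.2,23.9,-0.7],[6.7,24.1,-0.7],[6.1,24.2,-0.7]],"roll":[-0.022,-0.022,-0.022,-0.022,-0.022,-0.022,-0.022,-0.022],"hand":[87,87,87,87,87,87,87,87]}' 4
python3 -m pendant '{"translation":[[5.6,24.4,-0.7],[5.1,24.5,-0.7],[4.5,24.6,-0.7],[4,24.7,-0.7],[3.4,24.8,-0.7],[2.9,24.8,-0.7],[2.3,24.9,-0.7],[1.8,24.9,-0.7]],"roll":[-0.022,-0.022,-0.022,-0.022,-0.022,-0.022,-0.022,-0.022],"hand":[87,87,87,87,87,87,87,87]}' 4
python3 - <<'E'
from h import *
p=env.grab_frame("wrist"); save(p,"w5"); q,u,v=pts(p); s=env.state(); print(s["ee_pos"],s["ee_rot"])
t=(abs(q[:,2]-149)<3)&(np.hypot(q[:,0]-556,q[:,1]+167)<25); print("tab top",t.sum(),cv2.minAreaRect(q[t][:,:2].astype(np.float32)),np.median(q[t][:,2]))
r=(abs(q[:,2]-34)<2)&(np.hypot(q[:,0]-556,q[:,1]+167)<60); print("rim",r.sum(),cv2.minAreaRect(q[r][:,:2].astype(np.float32)))
a=(abs(q[:,2]-102)<2.5)&(np.hypot(q[:,0]-556,q[:,1]+167)<30); print("frame top",a.sum(),cv2.minAreaRect(q[a][:,:2].astype(np.float32)) if a.sum() else "")
t=(q[:,2]>120)&(q[:,0]<500)&(q[:,1]<-50); print("decoy",t.sum(),q[t].min(0) if t.sum() else "",q[t].max(0) if t.sum() else "")
E
```

```text
time_s: 11.35
ee_pos: [482.1, 23.9, 249.8]
ee_rot: [180.0, 0.0, 4.8]
force: [0.6, 0.3, -0.9]
gripper_width: 59.6
gripper_force: 0.0
time_s: 12.02
ee_pos: [542.9, -166.9, 255.1]
ee_rot: [-180.0, 0.0, 14.9]
force: [-0.0, -0.7, 0.1]
gripper_width: 60.4
gripper_force: 0.0
[ 544.42102291 -171.2807508   254.81403702] [1.79757834e+02 2.15998372e-02 1.48221730e+01]
tab top 444 ((556.4144287109375, -167.94247436523438), (12.64303207397461, 17.61138153076172), 14.647279739379883) 148.8922057485639
rim 1357 ((557.4566040039062, -167.70486450195312), (39.389774322509766, 85.73731994628906), 14.867959022521973)
frame top 210 ((556.6542358398438, -168.17184448242188), (12.266206741333008, 27.6827392578125), 14.625564575195312)
decoy 1812 [ 416.03985244 -174.85400632  120.14425033] [ 435.32070718 -139.62325361  206.30386973]
```

View pics/w5.png

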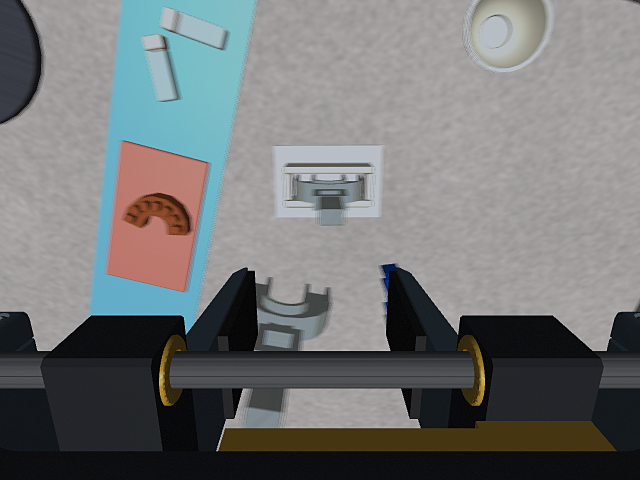

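The tray's grip tab is at (332,209) in the picture, standing in the stand between the open fingers' lines. The large decoy below it is at (285,320). I'll let the arm settle, then plan the lateral squeeze.

```bash
python3 -m pendant '{"translation":[[1,0,0],[2,0,0],[2,0,0],[2,0,0],[2,0,0],[0,0,0],[0,0,0],[0,0,0]],"roll":[0,0,0,0,0,0,0,0],"hand":[87,87,87,87,87,87,87,87]}' 4
python3 - <<'E'
from h import *
p=env.grab_frame("wrist"); q,u,v=pts(p); s=env.state(); print(s["ee_pos"],s["ee_rot"])
t=(abs(q[:,2]-149)<3)&(np.hypot(q[:,0]-556,q[:,1]+167)<25); c,w,a=cv2.minAreaRect(q[t][:,:2].astype(np.float32)); print("tab top",c,w,a)
line([c[0],c[1],111],14.7,1)
E
```

```text
time_s: 12.73
ee_pos: [550.9, -162.4, 256.3]
ee_rot: [180.0, -0.0, 14.9]
force: [0.1, 0.0, -0.1]
gripper_width: 60.1
gripper_force: 0.0
[ 550.90515922 -162.50383294  256.25698236] [ 1.79997530e+02 -9.81499185e-03  1.48959643e+01]
tab top (556.8081665039062, -168.05276489257812) (11.677186012268066, 17.170330047607422) 15.872528076171875
0 [4.3, 6.9, 145.3] 0.0034
```

```bash
python3 -m pendant '{"translation":[[1.3,2,10],[1,2,20],[1,2,25],[1,0.9,25],[0,0,25],[0,0,20],[0,0,14],[0,0,6]],"roll":[0.003,0,0,0,0,0,0,0],"hand":[87,87,87,87,87,87,87,87]}' 4
python3 -m pendant '{"translation":[[0,0,0],[0,0,0],[0,0,0],[0,0,0],[0,0,0],[0,0,0],[0,0,0],[0,0,0]],"roll":[0,0,0,0,0,0,0,0],"hand":[120,150,170,190,200,205,212,220]}' 4
python3 -m pendant '{"translation":[[0,0,0],[0,0,0],[0,0,0],[0,0,0],[0,0,0],[0,0,0],[0,0,0],[0,0,0]],"roll":[0,0,0,0,0,0,0,0],"hand":[220,220,220,220,220,220,220,220]}' 4
```

```text
time_s: 13.45
ee_pos: [555.1, -167.9, 108.0]
ee_rot: [-179.8, 0.2, 14.7]
force: [-0.2, 0.2, 0.7]
gripper_width: 60.0
gripper_force: 0.0
time_s: 14.12
ee_pos: [557.1, -168.3, 111.6]
ee_rot: [180.0, -0.0, 14.7]
force: [0.2, 0.6, 1.9]
gripper_width: 17.9
gripper_force: 4.0
time_s: 14.78
ee_pos: [557.2, -168.4, 111.5]
ee_rot: [180.0, -0.0, 14.7]
force: [-0.8, -0.2, 5.6]
gripper_width: 17.4
gripper_force: 4.0
```

```bash
python3 -m pendant '{"translation":[[0,0,0],[0,0,0],[0,0,0],[0,0,0],[0,0,0],[0,0,0],[0,0,0],[0,0,0]],"roll":[0,0,0,0,0,-0.06,-0.12,-0.12],"hand":[200,170,140,110,87,87,87,87]}' 4
python3 -m pendant '{"translation":[[0,0,0],[0,0,0],[0,0,0],[0,0,0],[0,0,0],[0,0,0],[0,0,0],[0,0,0]],"roll":[-0.12,-0.12,-0.12,-0.12,-0.12,-0.12,-0.12,-0.12],"hand":[87,87,87,87,87,87,87,87]}' 4
python3 -m pendant '{"translation":[[0,0,0],[0,0,0],[0,0,0],[0,0,-1],[0,0,-1],[0,0,-1],[0,0,-1],[0,0,0]],"roll":[-0.12,-0.12,-0.071,0,0,0,0,0],"hand":[87,87,87,87,87,87,87,87]}' 4
python3 - <<'E'
from h import *
s=env.state(); print(s["ee_pos"],s["ee_rot"],s["force"],s["qpos"])
p=env.grab_frame("wrist"); q,u,v=pts(p)
t=(abs(q[:,2]-149)<3)&(np.hypot(q[:,0]-556,q[:,1]+167)<25); c,w,a=cv2.minAreaRect(q[t][:,:2].astype(np.float32)); print("tab top",c,w,a)
line([557.2,-168.4,107],104.7,1)
E
```

```text
time_s: 15.45
ee_pos: [556.8, -168.3, 110.9]
ee_rot: [-180.0, 0.0, 32.2]
force: [-0.3, -0.5, 0.0]
gripper_width: 59.1
gripper_force: 0.0
time_s: 16.12
ee_pos: [556.8, -168.3, 110.9]
ee_rot: [-180.0, -0.0, 87.2]
force: [-0.1, -0.2, 0.3]
gripper_width: 59.8
gripper_force: 0.0
time_s: 16.78
ee_pos: [557.0, -168.4, 115.4]
ee_rot: [180.0, 0.0, 104.7]
force: [-0.4, -1.0, 0.2]
gripper_width: 59.9
gripper_force: 0.0
[ 557.02718822 -168.35756561  115.38825924] [1.79976739e+02 1.00746427e-02 1.04675913e+02] [-0.42795986 -1.03148451  0.15869957] [-1.79517897e+01  2.33553227e+01  9.70130790e+01  4.70371573e-03
  5.96065758e+01 -3.26300841e+01]
tab top (555.65087890625, -165.8814239501953) (11.673909187316895, 14.037176132202148) 15.300569534301758
0 [-0.1, 0.1, 8.3] -0.0003
```

```bash
python3 -m pendant '{"translation":[[0,0,2],[0,0,3],[0,0,3.3],[0,0,0],[0,0,0],[0,0,0],[0,0,0],[0,0,0]],"roll":[0,0,0,0,0,0,0,0],"hand":[87,100,130,160,190,215,225,235]}' 4
python3 -m pendant '{"translation":[[0,0,0],[0,0,0],[0,0,0],[0,0,0],[0,0,0],[0,0,0],[0,0,0],[0,0,0]],"roll":[0,0,0,0,0,0,0,0],"hand":[235,235,240,255,255,255,255,255]}' 45
python3 -m pendant '{"translation":[[0,0,-2],[0,0,-3],[0,0,-5],[0,0,-8],[0,0,-12],[0,0,-15],[0,0,-20],[0,0,-25]],"roll":[0,0,0,0,0,0,0,0],"hand":[255,255,255,255,255,255,255,255]}' 45
```

```text
time_s: 17.5
ee_pos: [557.0, -168.3, 107.0]
ee_rot: [180.0, 0.0, 104.7]
force: [-0.5, 0.8, -0.3]
gripper_width: 18.3
gripper_force: 0.0
time_s: 18.17
ee_pos: [557.0, -168.3, 107.0]
ee_rot: [180.0, 0.0, 104.7]
force: [0.1, -0.5, 1.3]
gripper_width: 11.9
gripper_force: 45.0
time_s: 18.83
ee_pos: [556.0, -168.1, 197.1]
ee_rot: [-179.9, -0.1, 104.7]
force: [0.1, 0.1, -1.0]
gripper_width: 11.7
gripper_force: 45.0
```

Run:
```python
from h import *
s=env.state(); print(s["ee_pos"])
line([434.6,214.3,215],85,20,p0=[556.9,-168.3,197])
```

```text
[ 556.02855517 -168.06052549  197.10924214]
0 [20.1, -1.1, -0.9] 0.0172
1 [20.0, -1.4, -0.9] 0.0172
2 [20.0, -1.7, -0.9] 0.0172
3 [20.0, -2.1, -0.9] 0.0172
4 [19.9, -2.4, -0.9] 0.0172
5 [19.9, -2.8, -0.9] 0.0172
6 [19.8, -3.1, -0.9] 0.0172
7 [19.8, -3.5, -0.9] 0.0172
8 [19.7, -3.8, -0.9] 0.0172
9 [19.7, -4.1, -0.9] 0.0172
10 [19.6, -4.5, -0.9] 0.0172
11 [19.5, -4.8, -0.9] 0.0172
12 [19.4, -5.1, -0.9] 0.0172
13 [19.3, -5.5, -0.9] 0.0172
14 [19.2, -5.8, -0.9] 0.0172
15 [19.1, -6.1, -0.9] 0.0172
16 [19.0, -6.5, -0.9] 0.0172
17 [18.9, -6.8, -0.9] 0.0172
18 [18.8, -7.1, -0.9] 0.0172
19 [18.7, -7.4, -0.9] 0.0172
```

```bash
python3 -m pendant '{"translation":[[20.1,-1.1,-0.9],[20,-1.4,-0.9],[20,-1.7,-0.9],[20,-2.1,-0.9],[19.9,-2.4,-0.9],[19.9,-2.8,-0.9],[19.8,-3.1,-0.9],[19.8,-3.5,-0.9]],"roll":[0.0172,0.0172,0.0172,0.0172,0.0172,0.0172,0.0172,0.0172],"hand":[255,255,255,255,255,255,255,255]}' 45
python3 -m pendant '{"translation":[[19.7,-3.8,-0.9],[19.7,-4.1,-0.9],[19.6,-4.5,-0.9],[19.5,-4.8,-0.9],[19.4,-5.1,-0.9],[19.3,-5.5,-0.9],[19.2,-5.8,-0.9],[19.1,-6.1,-0.9]],"roll":[0.0172,0.0172,0.0172,0.0172,0.0172,0.0172,0.0172,0.0172],"hand":[255,255,255,255,255,255,255,255]}' 45
python3 -m pendant '{"translation":[[19,-6.5,-0.9],[18.9,-6.8,-0.9],[18.8,-7.1,-0.9],[12.2,-4.9,0],[6.5,-2.5,0],[0,0,0],[0,0,0],[0,0,0]],"roll":[0.0172,0.0172,0.0172,0.0112,0.006,0,0,0],"hand":[255,255,255,255,255,255,255,255]}' 45
python3 - <<'E'
from h import *
s=env.state(); print(s["ee_pos"],s["ee_rot"],s["force"])
line([434.6,214.3,169],85,1)
a=env.grab_frame("scene"); cv2.imwrite("pics/s2.png",cv2.resize(a["frame"][130:290,260:460],(750,600),interpolation=2)[:,:,::-1])
E
```

```text
time_s: 19.5
ee_pos: [507.6, -14.4, 204.9]
ee_rot: [179.9, 0.0, 96.8]
force: [0.5, 0.5, -1.0]
gripper_width: 11.4
gripper_force: 45.0
time_s: 20.17
ee_pos: [458.7, 138.6, 212.1]
ee_rot: [179.9, -0.0, 88.9]
force: [-0.3, 0.9, -2.2]
gripper_width: 12.0
gripper_force: 45.0
time_s: 20.83
ee_pos: [434.9, 213.6, 214.1]
ee_rot: [180.0, 0.0, 85.0]
force: [-0.2, -0.6, -0.9]
gripper_width: 11.7
gripper_force: 45.0
[434.92110515 213.61763886 214.10399166] [1.79981841e+02 1.91583691e-02 8.49868447e+01] [-0.15857286 -0.61416276 -0.85462758]
0 [0.7, -0.4, 45.1] -0.0002
```

View pics/s2.png

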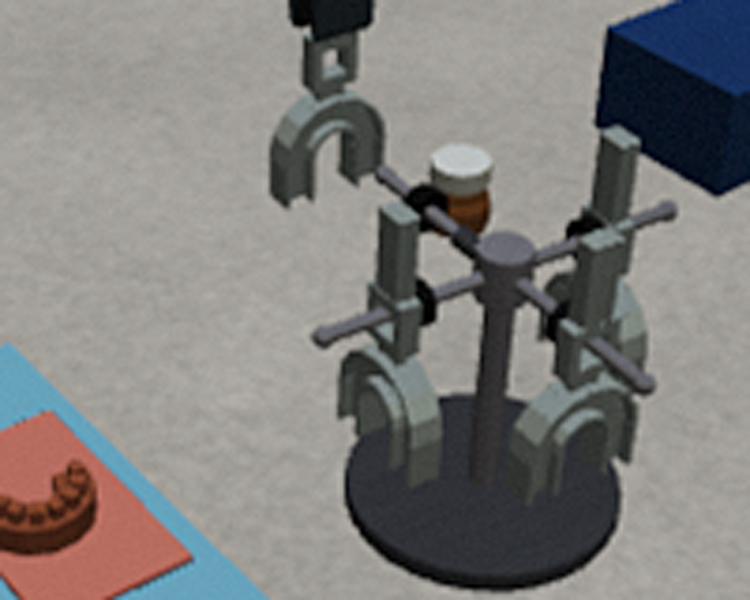

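The tray hangs upright from the fingers (eye at crop 333,62), in line with the empty branch (ball at 383,175). Lowering to rod height.

```bash
python3 -m pendant '{"translation":[[0.3,-0.2,6],[0.4,-0.2,9],[0,0,10],[0,0,9],[0,0,7],[0,0,4.1],[0,0,0],[0,0,0]],"roll":[0,0,0,0,0,0,0,0],"hand":[255,255,255,255,255,255,255,255]}' 45
python3 - <<'E'
from h import *
s=env.state(); P=s["ee_pos"]; print(P,s["ee_rot"],s["force"])
a=np.radians(175); d=P[:2]-[499.9,208.6]; print("R",94.27+d@[np.cos(a),np.sin(a)],"lat",d@[-np.sin(a),np.cos(a)])
p=env.grab_frame("wrist"); q,u,v=pts(p)
d=q[:,:2]-[499.9,208.6]; R=94.27+d@[np.cos(a),np.sin(a)]; L=d@[-np.sin(a),np.cos(a)]
for r in range(84,112,4):
    m=(abs(R-r)<2)&(abs(L)<9)&(abs(q[:,2]-152)<4)
    if m.sum()>5: print("rod",r,round((L[m].min()+L[m].max())/2,2),round(np.ptp(L[m]),1))
m=(R>130)&(R<190)&(abs(L)<40); print("held",m.sum())
b=env.grab_frame("scene"); save(b,"s3")
q,u,v=pts(b); d=q[:,:2]-[499.9,208.6]; R=94.27+d@[np.cos(a),np.sin(a)]; L=d@[-np.sin(a),np.cos(a)]
m=(abs(R-160)<20)&(abs(L)<45)&(q[:,2]>60)&(q[:,2]<160); print("scene tray",m.sum())
for z in range(70,165,6):
    k=m&(abs(q[:,2]-z)<3)
    if k.sum()>3: print(z,k.sum(),"L",np.round([L[k].min(),L[k].max()],1),"R",np.round([R[k].min(),R[k].max()],1))
m=(abs(L)<14)&(abs(q[:,2]-150)<8)&(R>100)&(R<115); print("scene ball L",(L[m].min()+L[m].max())/2,"z",q[m][:,2].max())
E
```

```text
time_s: 21.55
ee_pos: [434.4, 215.0, 168.6]
ee_rot: [-180.0, 0.0, 85.0]
force: [-0.6, 0.5, -0.9]
gripper_width: 11.8
gripper_force: 45.0
[434.42030589 215.04244321 168.62179957] [-1.79983235e+02  7.34402548e-03  8.50047303e+01] [-0.57807392  0.48132005 -0.94455363]
R 160.06202002812267 lat -0.7109963887824357
rod 84 -0.24 7.5
rod 88 -0.39 7.5
rod 92 -0.37 7.4
rod 96 -0.06 7.9
rod 100 -0.4 7.5
rod 104 -0.2 10.1
rod 108 -0.12 10.4
held 58796
scene tray 713
70 20 L [-31.6  32.4] R [150.4 168. ]
76 55 L [-32.8  31.4] R [148.7 168.2]
82 51 L [-32.2  32.1] R [148.7 167. ]
88 48 L [-33.4  32.3] R [149.9 167.2]
94 54 L [-33.3  31.5] R [149.9 167.5]
100 56 L [-34.5  33.1] R [149.  167.4]
106 58 L [-32.   30.4] R [148.4 171.5]
112 82 L [-27.7  28.8] R [148.8 168. ]
118 54 L [-26.2  24.4] R [150.8 168.5]
124 55 L [-21.4  20.8] R [148.4 171.1]
130 41 L [-13.   13.8] R [148.3 166.1]
136 17 L [-13.1  12.9] R [153.3 159.4]
142 51 L [-13.3  13.7] R [153. 167.]
148 30 L [-17.5  13. ] R [152.1 166.1]
154 25 L [-15.4  13.5] R [152.9 166.1]
160 16 L [-15.4  13.4] R [151.6 166.6]
scene ball L 0.26004018358329484 z 156.07362687120894
```

```bash
python3 -m pendant '{"translation":[[-0.5,4,0],[0,6,0],[0,7,0],[0,7,0],[0,6,0],[0,5,0],[0,4,0],[0,3,0]],"roll":[0,0,0,0,0,0,0,0],"hand":[255,255,255,255,255,255,255,255]}' 45
python3 -m pendant '{"translation":[[0,2,0],[0,2,0],[0,2,0],[0,2,0],[0,2,0],[0,2,0],[0,2,0],[0,2,0]],"roll":[0,0,0,0,0,0,0,0],"hand":[255,255,255,255,255,255,255,255]}' 45
python3 - <<'E'
from h import *
s=env.state(); P=s["ee_pos"]; print(s["force"],s["torque"])
a=np.radians(175); d=P[:2]-[499.9,208.6]; print("R",94.27+d@[np.cos(a),np.sin(a)],"lat",d@[-np.sin(a),np.cos(a)],P[2])
E
```

```text
time_s: 22.32
ee_pos: [476.8, 210.8, 168.7]
ee_rot: [-180.0, 0.0, 85.0]
force: [-0.5, -0.1, -1.6]
gripper_width: 11.6
gripper_force: 45.0
time_s: 22.98
ee_pos: [492.3, 209.5, 168.9]
ee_rot: [-180.0, -0.0, 85.0]
force: [0.7, -0.2, -1.1]
gripper_width: 11.7
gripper_force: 45.0
[ 0.71953778 -0.23659241 -1.10491642] [-0.07848334  0.05570239  0.01370066]
R 101.941835349956 lat -0.2026134894681656 168.85516129665675
```

Past the ball with no contact. Continuing to just short of the collar, then lowering onto the rod.

```bash
python3 -m pendant '{"translation":[[0,2.5,0],[0,2.5,0],[0,2.5,0],[0,2.5,0],[0,2.5,0],[0,2.5,0],[0,2,0],[0,0,0]],"roll":[0,0,0,0,0,0,0,0],"hand":[255,255,255,255,255,255,255,255]}' 45
python3 -m pendant '{"translation":[[0,0,0.6],[0,0,0.6],[0,0,0.6],[0,0,0.6],[0,0,0.5],[0,0,0.3],[0,0,0],[0,0,0]],"roll":[0,0,0,0,0,0,0,0],"hand":[255,255,255,255,255,255,255,255]}' 45
python3 - <<'E'
from h import *
s=env.state(); P=s["ee_pos"]; print(s["force"],s["torque"])
a=np.radians(175); d=P[:2]-[499.9,208.6]; print("R",94.27+d@[np.cos(a),np.sin(a)],"lat",d@[-np.sin(a),np.cos(a)],P[2])
E
```

```text
time_s: 23.65
ee_pos: [509.6, 208.0, 168.8]
ee_rot: [180.0, -0.0, 85.0]
force: [-1.1, 0.2, -1.6]
gripper_width: 12.2
gripper_force: 45.0
time_s: 24.32
ee_pos: [509.0, 208.0, 165.7]
ee_rot: [180.0, -0.0, 85.0]
force: [-0.1, -0.6, -2.0]
gripper_width: 12.2
gripper_force: 45.0
[-0.11681855 -0.57709408 -2.02344069] [-0.10050227  0.06959909 -0.0365713 ]
R 85.10853306562261 lat -0.19485005584513934 165.66370190296038
```

```bash
python3 -m pendant '{"translation":[[0,1,0],[0,1,0],[0,1,0],[0,1,0],[0,0.6,0],[0,0.4,0],[0,0.2,0],[0,0,0]],"roll":[0,0,0,0,0,0,0,0],"hand":[255,255,255,255,255,255,255,255]}' 45
python3 -m pendant '{"translation":[[0,0.1,0],[0,0.1,0],[0,0.1,0],[0,0.1,0],[0,0.1,0],[0,0.1,0],[0,0.1,0],[0,0,0]],"roll":[0,0,0,0,0,0,0,0],"hand":[255,255,255,255,255,255,255,255]}' 45
```

```text
time_s: 24.98
ee_pos: [514.3, 207.5, 165.6]
ee_rot: [-180.0, -0.0, 85.0]
force: [-0.3, 0.6, -1.8]
gripper_width: 12.2
gripper_force: 45.0
time_s: 25.65
ee_pos: [514.9, 207.5, 165.7]
ee_rot: [180.0, -0.0, 85.0]
force: [0.4, -1.1, -0.8]
gripper_width: 11.7
gripper_force: 45.0
```

```bash
python3 -m pendant '{"translation":[[0,0.1,0],[0,0.1,0],[0,0.1,0],[0,0.1,0],[0,0.1,0],[0,0.1,0],[0,0.1,0],[0,0,0]],"roll":[0,0,0,0,0,0,0,0],"hand":[255,255,255,255,255,255,255,255]}' 45
python3 -m pendant '{"translation":[[0,0.1,0],[0,0.1,0],[0,0.1,0],[0,0.1,0],[0,0,0],[0,0,0],[0,0,0],[0,0,0]],"roll":[0,0,0,0,0,0,0,0],"hand":[255,255,255,255,255,255,255,255]}' 45
```

```text
time_s: 26.32
ee_pos: [515.7, 207.4, 165.6]
ee_rot: [180.0, -0.0, 85.0]
force: [0.4, 0.0, -0.5]
gripper_width: 11.5
gripper_force: 45.0
time_s: 26.98
ee_pos: [516.0, 207.4, 165.7]
ee_rot: [-180.0, -0.0, 85.0]
force: [0.5, -0.3, -2.6]
gripper_width: 11.5
gripper_force: 45.0
```

```bash
python3 -m pendant '{"translation":[[0,0.1,0],[0,0.1,0],[0,0.1,0],[0,0.1,0],[0,0,0],[0,0,0],[0,0,0],[0,0,0]],"roll":[0,0,0,0,0,0,0,0],"hand":[255,255,255,255,255,255,255,255]}' 45
```

```text
time_s: 27.65
ee_pos: [516.1, 207.4, 165.6]
ee_rot: [-180.0, -0.0, 85.0]
force: [-2.2, -0.2, -0.1]
gripper_width: 11.6
gripper_force: 45.0
```

```bash
python3 -m pendant '{"translation":[[0,0.1,0],[0,0.1,0],[0,0.1,0],[0,0.1,0],[0,0,0],[0,0,0],[0,0,0],[0,0,0]],"roll":[0,0,0,0,0,0,0,0],"hand":[255,255,255,255,255,255,255,255]}' 45
```

```text
time_s: 28.32
ee_pos: [516.2, 207.3, 165.5]
ee_rot: [-179.9, 0.0, 85.0]
force: [-4.6, 1.4, 0.1]
gripper_width: 11.7
gripper_force: 45.0
```

```bash
python3 -m pendant '{"translation":[[0,0.1,0],[0,0.1,0],[0,0.1,0],[0,0.1,0],[0,0,0],[0,0,0],[0,0,0],[0,0,0]],"roll":[0,0,0,0,0,0,0,0],"hand":[255,255,255,255,255,255,255,255]}' 45; python3 -c "
from h import *
s=env.state();print(s['force'],s['torque'],s['ee_pos'])"
```

```text
time_s: 28.98
ee_pos: [516.2, 207.3, 165.5]
ee_rot: [-179.9, 0.0, 85.0]
force: [-6.5, 0.5, 1.4]
gripper_width: 11.9
gripper_force: 45.0
[-6.50017509  0.49818034  1.39020642] [0.12462504 1.18769101 0.03439   ] [516.2012617  207.34219334 165.48254693]
```

```bash
python3 -m pendant '{"translation":[[0,0.1,0],[0,0.1,0],[0,0,0],[0,0,0],[0,0,0],[0,0,0],[0,0,0],[0,0,0]],"roll":[0,0,0,0,0,0,0,0],"hand":[255,255,255,255,255,255,255,255]}' 45
python3 -m pendant '{"translation":[[0,-0.2,0.1],[0,-0.2,0.1],[0,-0.2,0.1],[0,-0.2,0.1],[0,0,0.1],[0,0,0],[0,0,0],[0,0,0]],"roll":[0,0,0,0,0,0,0,0],"hand":[255,255,255,255,255,255,255,255]}' 45; python3 -c "
from h import *
s=env.state();print(s['force'],s['torque'],s['ee_pos'])"
```

```text
time_s: 29.65
ee_pos: [516.2, 207.3, 165.5]
ee_rot: [-179.8, 0.0, 85.0]
force: [-6.4, 0.5, 0.5]
gripper_width: 11.6
gripper_force: 45.0
time_s: 30.32
ee_pos: [516.2, 207.3, 165.2]
ee_rot: [-179.9, 0.0, 85.0]
force: [-4.3, 0.2, 1.1]
gripper_width: 11.9
gripper_force: 45.0
[-4.31147933  0.22455368  1.08753837] [ 0.0897574   1.07084468 -0.02011588] [516.17653425 207.33896448 165.1941188 ]
```

```bash
python3 -m pendant '{"translation":[[0,-0.1,0],[0,-0.1,0],[0,-0.1,0],[0,0,0],[0,0,0],[0,0,0],[0,0,0],[0,0,0]],"roll":[0,0,0,0,0,0,0,0],"hand":[225,225,225,222,220,217,214,210]}' 5
python3 -m pendant '{"translation":[[0,0,0],[0,0,0],[0,0,0],[0,0,0],[0,0,0],[0,0,0],[0,0,0],[0,0,0]],"roll":[0,0,0,0,0,0,0,0],"hand":[205,200,195,190,185,180,180,180]}' 5
python3 - <<'E'
from h import *
p=env.grab_frame("wrist"); save(p,"w6"); s=env.state(); print(s["ee_pos"],s["force"],s["gripper_width"])
a=np.radians(175); q,u,v=pts(p); d=q[:,:2]-[499.9,208.6]; R=94.27+d@[np.cos(a),np.sin(a)]; L=d@[-np.sin(a),np.cos(a)]
m=(abs(q[:,2]-207)<3)&(R>55)&(R<105)&(abs(L)<12); print("tab top",m.sum(),R[m].min(),R[m].max(),L[m].min(),L[m].max(),np.median(q[m][:,2]))
E
```

```text
time_s: 30.98
ee_pos: [517.9, 207.4, 165.6]
ee_rot: [179.8, -0.0, 85.0]
force: [-0.3, -0.3, -0.2]
gripper_width: 15.7
gripper_force: 0.2
time_s: 31.65
ee_pos: [516.3, 207.4, 165.2]
ee_rot: [180.0, -0.0, 85.0]
force: [-0.1, -1.0, 0.2]
gripper_width: 26.6
gripper_force: 0.0
[516.35820991 207.37129779 165.17153393] [ 0.15421144 -0.19235753 -0.18044771] 27.11375110084992
tab top 801 64.58101260346307 91.76449057942854 -11.872744511326687 -0.39916505818116976 206.76316536020474
```

View pics/w6.png

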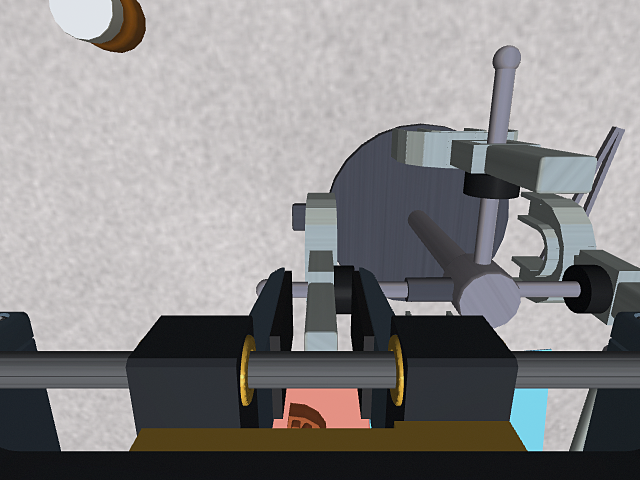

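The tray's tab (320,310) stands free between the fingers, with the frame against the collar (345,288) and the tab of the base at (299,217). Lifting away.

```bash
python3 -m pendant '{"translation":[[0,0,0],[0,0,-2],[0,0,-5],[0,0,-10],[0,0,-15],[0,0,-20],[0,0,-25],[0,0,-25]],"roll":[0,0,0,0,0,0,0,0],"hand":[165,157,157,157,157,157,157,157]}' 5
python3 -m pendant '{"translation":[[0,-15,-10],[0,-20,-5],[0,-25,0],[0,-25,0],[0,-20,0],[0,-10,0],[0,0,0],[0,0,0]],"roll":[0,0,0,0,0,0,0,0],"hand":[157,157,157,157,157,157,157,157]}' 5
python3 - <<'E'
from h import *
b=env.grab_frame("scene"); t=env.grab_frame("top"); p=env.grab_frame("wrist"); a=np.radians(175)
cv2.imwrite("pics/fin.png",np.hstack([cv2.resize(x,(400,450),interpolation=2) for x in (b["frame"][140:290,330:463],t["frame"][150:285,190:310])])[:,:,::-1])
for n,f in(("scene",b),("wrist",p)):
    q,u,v=pts(f); d=q[:,:2]-[499.9,208.6]; R=94.27+d@[np.cos(a),np.sin(a)]; L=d@[-np.sin(a),np.cos(a)]
    m=(abs(q[:,2]-207)<3)&(R>60)&(R<100)&(abs(L)<14)
    if m.sum(): print(n,"tab top",m.sum(),R[m].min(),R[m].max(),L[m].min(),L[m].max(),np.median(q[m][:,2]))
    for r in range(86,110,4):
        m=(abs(R-r)<2)&(abs(L)<9)&(abs(q[:,2]-152)<4)
        if m.sum()>5: print("rod",r,round((L[m].min()+L[m].max())/2,2),round(np.ptp(L[m]),1))
print(env.state()["force"])
E
```

```text
time_s: 32.37
ee_pos: [516.2, 207.3, 269.0]
ee_rot: [180.0, -0.0, 85.0]
force: [0.0, -0.6, 0.1]
gripper_width: 35.2
gripper_force: 0.0
time_s: 33.03
ee_pos: [402.4, 217.6, 283.0]
ee_rot: [179.9, -0.1, 85.0]
force: [-0.0, -0.6, -0.4]
gripper_width: 35.4
gripper_force: 0.0
scene tab top 44 71.45776009636658 83.83053057952233 -10.336312745861512 7.754640239000696 207.19547942042118
rod 102 2.3 7.4
wrist tab top 527 72.482913420543 84.88167188582678 -9.268599291108966 8.21185926944689 206.99124867621538
rod 86 -0.04 17.7
rod 90 0.09 8.1
rod 94 0.29 8.0
rod 98 0.11 8.0
rod 102 -0.08 9.6
rod 106 0.21 10.7
[-0.67019803  0.96103499 -0.53689649]
```

View pics/fin.png

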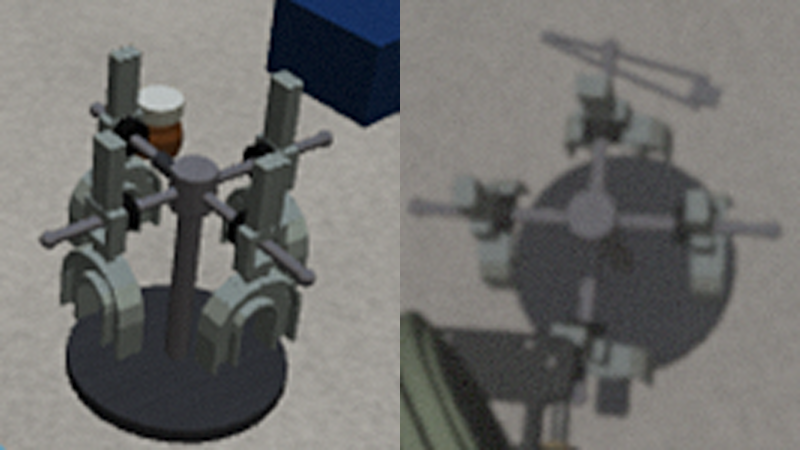

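All four branches now carry trays. The loose one is against its collar (tab centre at R 78.7, against 78.3 expected) and the branch is still over the tab. Handing in.

```bash
python3 -c "
from h import *
print(env.job_done())"
```

```text
the job is handed in; nothing more can be done
None
```

The job is handed in: the empty branch stands over the tab, and the tray hangs on it against the black collar after a press of about 6.5 N, with the arm clear and about 33 of the 72 s used.

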